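# Tip the capacitor onto its discharge rest

## Task

The big capacitor may still be charged, so never pinch it or pick it up: with the fingertips, push it over from behind so that it falls flat on the black plate with its two studs towards the brass bar. Then push it along the plate, still lying flat, until both studs touch the bar, and leave it there. Leave the pliers, the coupling and the lidded box where they are.

Things in the scene. Friction and masses are not known exactly. Their poses are not given: they have to be found in the camera images.
- rest: Discharge rest, fixed on the bench: black plate 270 x 150 mm, 8 mm thick. Origin on the bench under the plate; its x points along the plate to the bar; plate spans x -55..+215, y -75..+75 mm. A rigid brass bar stands across it: near face at x = +175 mm, 150 mm wide, 12 to 38 mm above the bench. The plate is bare between capacitor and bar.
- capacitor: Blue block capacitor, 0.2-0.45 kg, loose, upright near the rest's origin: 36 (x) x 60 (y) x 100 mm tall (z) plus two 14 mm studs on top, 32 mm apart along y. Origin: centre of underside. At the start its x points to the bar within 0.2 rad, back face at x = -18. Tipped, it lies on its +x face, underside away from the bar, studs 20-60 mm short of it. Slides at 1-5 N; squaring to the bar takes up to 20 N.
- cap_mid (a point): Centre of the capacitor's block, 50 mm above its underside when upright, 18 mm above the plate when it lies flat.
- stud_left (a point): Centre of the free end of the stud at the capacitor's y = +16 mm (114 mm from its underside).
- stud_right (a point): Centre of the free end of the stud at the capacitor's y = -16 mm (114 mm from its underside).
- turntable: A small grey turntable tray, 136 mm across and 28 mm high, fixed on the bench to one side of the rest; origin at the centre of its underside. Not part of the work.
- coupling: An aluminium shaft coupling, 32 mm diameter, 42 mm tall, loose, standing on the turntable tray (its top 61 mm above the bench); origin at the centre of its underside. To be left alone.
- lidded_box: A green plastic box with its lid shut, 106 x 76 mm and 54 mm high, loose, on the side of the rest opposite the turntable; origin at the centre of its underside. To be left alone.
- pliers: Chrome needle-nose pliers lying flat on the bench beyond the bar end of the rest, about 155 mm long, 10 mm high, loose, nose along its x; origin at the pivot. To be left alone.
There are look-alikes about, which are no part of the job. Several things have the shape of the capacitor; the one meant has the colours described above.

How it is judged (in metres and radians):
On the way:
1. the capacitor has been pushed over and lies flat on the plate with its studs towards the bar (angle between capacitor's own z axis and vertical between 1.5 and 1.64 rad and height (world z) of cap_mid below 0.031 m and x of each of stud_left, stud_right in the frame of rest above 0.08 m), for 0.2 s.
At the end, for the whole second after the job is handed in: The capacitor lies flat on the plate (its long axis level within 4 degrees, resting on its broad face), both stud ends are within 4 mm of the near face of the brass bar and within the bar's width, and it is at rest (angle between capacitor's own z axis and vertical between 1.5 and 1.64 rad and height (world z) of cap_mid below 0.031 m and x of each of stud_left, stud_right in the frame of rest above 0.171 m and y of stud_left in the frame of rest between -0.073 and 0.073 m and height (world z) of each of stud_left, stud_right below 0.032 m and y of stud_right in the frame of rest between -0.073 and 0.073 m and linear speed of capacitor below 0.02 m/s); the robot touches nothing.
It fails at once if the capacitor is lifted off the plate (more than about 10 mm) (height (world z) of cap_mid above 0.075 m or height (world z) of capacitor above 0.05 m or (angle between capacitor's own z axis and vertical above 1.4 rad and height (world z) of cap_mid above 0.045 m)).
It fails at once if the capacitor is pinched: it is between the fingers and they press on it (contact force between the fingers and capacitor above 1 N and x of the grasp point in the frame of capacitor between -0.015 and 0.015 m and y of the grasp point in the frame of capacitor between -0.027 and 0.027 m and z of the grasp point in the frame of capacitor between 0.003 and 0.112 m).
It fails at once if moved by more than 15 mm: the pliers (distance of pliers from where it was at the start of the episode above 0.015 m).
It fails at once if moved by more than 15 mm: the coupling (distance of coupling from where it was at the start of the episode above 0.015 m).
It fails at once if moved by more than 15 mm: the lidded box (distance of lidded_box from where it was at the start of the episode above 0.015 m).
It also fails if it takes over 42 s, if anything falls off the work surface, if the arm or the gripper's body presses on something with over 40 N, if the wrist force passes 120 N, or if a joint passes its speed limit or range.

## Robot

A 6-joint arm with a two-finger parallel gripper is mounted at the origin on the work surface. World frame = base frame: x ahead of the robot, y to its left, z up, the work surface at z = 0. Lengths are in mm, angles in rad, forces in N, time in s.
With the tool pointing down it reaches from about 250 to 725 mm from the base axis. Payload 9.7 kg.
Tool frame: the origin (TCP) lies at the very end of the fingers, on their centre line; the grasp point (between the pads) lies 19 mm behind it; z points along the fingers, y is the direction in which the jaws open and shut (so a half turn about z gives the same grasp; the last joint's range is limited). The gripper opens to 85 mm and grips with 20 to 120 N. Pads are 22 mm wide; open, the fingers measure 114 mm over their backs; the gripper's body (76 mm by 85 mm) begins 54 mm behind the grasp point. The pads swing forward as they close: fully open they stand 13 mm farther back than shut.
Start: joints at [1.317, 0.087, 0.176, 1.66, 0, 1.571], TCP at [138.094, 532.379, 209.384] pointing down, gripper open.
Joint ranges: [-3.13, 3.13], [-0.85, 1.81], [-1.15, 1.24], [-2.2, 2.28], [-1.44, 1.52], [-3.14, 3.14]. Speed limits (rad/s): [2.22, 2.22, 2.57, 3.14, 3.14, 3.14].

## Interface

Orientations are given as a unit quaternion [w, x, y, z].
In Python, from station import bot, viewer, order gives the robot as it stands. The module is installed in compiled form; this text tells all that it offers.
- The arm moves only by the tool drive_tool, never from a script. Its argument "deltas" is a list of rows, each an object of numbers: "tx", "ty", "tz": the shift along the tool's x, y, z in cm; "wx", "wy", "wz": the turn, a rotation vector about the tool's x, y, z in rad; "hand": the closure, from -1 (fully open) to 1 (shut). In form: [{"tx": .., "ty": .., "tz": .., "wx": .., "wy": .., "wz": .., "hand": ..}, ...]. A call has 1 to 12 rows; each row shifts and turns the pose as measured when the row begins, along the tool's axes as they then stand; what a row does not reach is not made up. A row lasts 1/12 s, in which the tool goes at most 41.7 mm and 7.16 degrees, less where a joint would pass 70% of its speed; a pose out of reach is approached as far as the arm can. A call with a gripper value outside its range is refused whole. The fingers move at their own pace and stop on an object; the grip force is fixed at half the most. Time passes only in rows, so rows that do not move let the fingers close. It gives the time, the measured TCP pose, the force and the opening at its end, in the units of the state.
- bot.read_state(): the state, without advancing time (a new reading comes with each control period).
- viewer.grab_frame(name): name is "scene" or "top" or "wrist"; returns (picture, depth): 400x640x3 uint8, blue, green, red; 400x640 float32, mm along the optical axis (not along the pixel's ray), 0 where there is no reading.
- viewer.camera_params(name): a dict with "fx", "fy", "cx", "cy" (pixels), "R" (3x3) and "t" (3): a world point X has camera coordinates R X + t. Camera axes: x right, y down, z forward; pixel columns grow to the right and rows downward; lengths in mm; the calibration is good to about 2 mm. A picture is of the moment at which its call begins: read the wrist's pose just before it. camera_params takes no time and is no camera call; for the wrist camera it gives the pose at the moment of the call.
- order.job_done(): hands the job in, once; it reports no verdict.
The state is a dict: "t": time; "joint_pos": joint angles; "joint_vel": joint speeds; "joint_torque": joint torques, N m; "eef_pos": TCP position; "tcp_rot": TCP orientation; "contact_force": force on the tool from outside, world axes, zero at the start; "wrist_torque": the same for the moment, N m; "finger_gap": finger opening in mm.
Only numpy, scipy, OpenCV 4.12 (cv2) and the standard library are available. Lean on these libraries where they do the work, as an engineer would, in place of code of your own. Each camera call takes 0.05 s, during which the arm holds its last target.

## Working session

There is one attempt and no reset: what is moved stays moved. The work goes in short steps, Python scripts to look and compute and a tool call to move; the robot and the scene stay as the last step left them, time stands still between calls to the robot, and variables do not carry over. Pictures are saved under pics/ and viewed, and the job is handed in when it is done.

Besides the shell and the picture viewer there is one more tool, called after "Call:" as name(argument=value, ...) on one line, values as JSON. drive_tool: Moves the arm, as the interface text tells. Its arguments: {"type":"object","properties":{"deltas":{"type":"array"}},"required":["deltas"]}

```bash
mkdir -p pics
python3 - <<'E'
from station import bot, viewer, order
import cv2, pickle
s=bot.read_state(); print(s)
d={}
for n in ("scene","top"):
    im,dp=viewer.grab_frame(n); cv2.imwrite(f"pics/{n}0.png",im); d[n]=(im,dp,viewer.camera_params(n)); print(n,d[n][2])
pickle.dump(d,open("d0.pkl","wb"))
E
```

```text
{'t': 0.0, 'joint_pos': array([ 1.31697994e+00,  8.74526372e-02,  1.75135916e-01,  1.65979688e+00,
       -1.51478861e-06,  1.57081188e+00]), 'joint_vel': array([-6.26308254e-05,  1.67280165e-03,  4.70033085e-04,  8.93087480e-04,
        1.50284126e-03,  8.66059872e-04]), 'joint_torque': array([-1.31409361e-03, -5.20396936e+01,  4.64792204e+01,  1.65280985e-02,
       -9.87066232e-05, -6.78686419e-06]), 'eef_pos': array([138.04093232, 532.1300474 , 208.68809127]), 'tcp_rot': array([-8.26060976e-05,  1.26575496e-01,  9.91956758e-01, -6.53438585e-04]), 'contact_force': array([-0.5016023 ,  0.15857571, -0.10588194]), 'wrist_torque': array([-0.01732472,  0.04929821, -0.02093539]), 'finger_gap': 85.35259008795083}
scene {'fx': 410.9356565700366, 'fy': 410.9356565700366, 'cx': 322.23809218941506, 'cy': 205.7966361012099, 'R': array([[ 0.79810467,  0.60236996,  0.01339301],
       [ 0.4925229 , -0.63943752, -0.59037348],
       [-0.34705926,  0.47777619, -0.80701907]]), 't': array([-469.75879124, -184.40505506, 1175.05177318])}
top {'fx': 391.54742903056535, 'fy': 391.54742903056535, 'cx': 315.77682652718516, 'cy': 202.4350298825722, 'R': array([[ 0.00413093, -0.99997825,  0.00514065],
       [-0.99481452, -0.0046319 , -0.10160031],
       [ 0.10162192, -0.00469429, -0.99481202]]), 't': array([ 31.77018208, 557.79331127, 814.12186446])}
```

View pics/scene0.png

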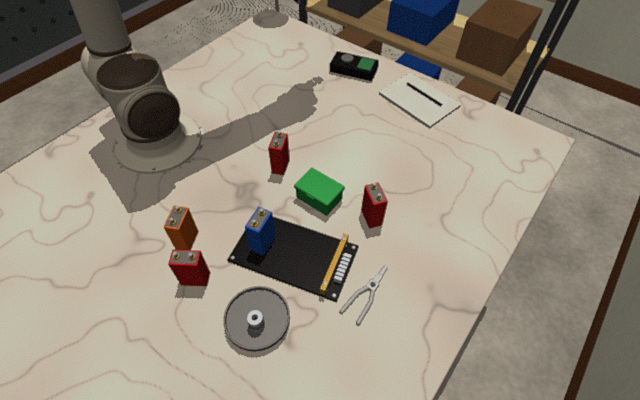

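View pics/top0.png

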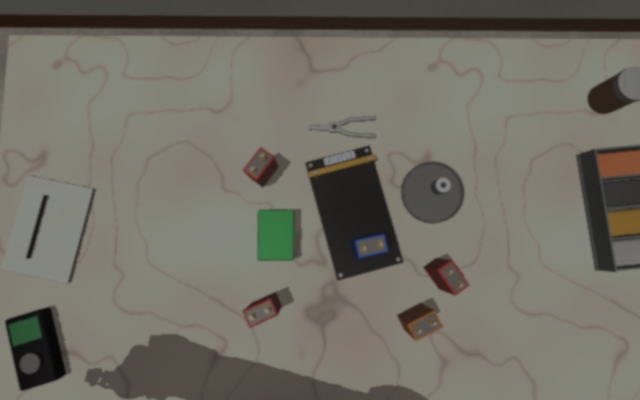

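Top view: the only blue block is at (371,246), standing on the black plate. The look-alikes are red at (262,166), (262,310) and (450,275), and orange at (424,322). The brass bar runs from about (309,172) to (375,158). I'll measure these and confirm in a crop.

```bash
cat > h.py <<'E'
import numpy as np, cv2
def ray(c,uv,z):
    uv=np.atleast_2d(np.asarray(uv,float)); d=np.c_[(uv[:,0]-c['cx'])/c['fx'],(uv[:,1]-c['cy'])/c['fy'],np.ones(len(uv))]
    R=np.array(c['R']);o=-R.T@c['t']; D=d@R
    return o+D*((z-o[2])/D[:,2])[:,None]
def cloud(c,dp):
    v,u=np.mgrid[:400,:640]; p=np.stack([(u-c['cx'])/c['fx']*dp,(v-c['cy'])/c['fy']*dp,dp],-1)
    return (p-np.array(c['t']))@np.array(c['R'])
def big(m):
    n,l,s,_=cv2.connectedComponentsWithStats(m.astype(np.uint8)); return l==1+np.argmax(s[1:,4])
E
python3 - <<'E'
import pickle,numpy as np,cv2
from h import *
d=pickle.load(open("d0.pkl","rb"))
im,dp,c=d["top"]; P=cloud(c,dp)
hsv=cv2.cvtColor(im,cv2.COLOR_BGR2HSV)
h,s,v=cv2.split(hsv)
def rect(m,z,name):
    m=big(m); q=cv2.findNonZero(m.astype(np.uint8)).reshape(-1,2)
    W=ray(c,q,z)[:,:2].astype(np.float32); r=cv2.minAreaRect(W)
    print(name,m.sum(),"px",q.mean(0).round(1),"medz",np.median(P[m][:,2]).round(1),np.round(r[0],1),np.round(r[1],1),r[2]); return m,r
rect((h>100)&(h<130)&(s>120)&(v>50)&(P[...,2]>80),108,"cap top")
m=(v<70)&(s<120); m[:140]=0;m[285:]=0;m[:,:300]=0;m[:,410:]=0
rect(m,8,"plate")
b=(h>12)&(h<32)&(s>120)&(v>60);b[:145]=0;b[185:]=0;b[:,:300]=0;b[:,:]&=np.arange(640)[None]<380
bm,r=rect(b,38,"bar"); print(cv2.boxPoints(r))
rect((h>50)&(h<75)&(s>120)&(np.arange(400)[:,None]<280)&(np.arange(640)[None]>200),54,"box")
print("coupling",ray(c,[[443,185]],61),"table",ray(c,[[433,192]],28))
print("plate corners", ray(c,[[307,162],[371,147],[402,263],[339,278]],8).round(1))
print("pliers", ray(c,[[310,128],[334,127],[376,118],[376,136]],8).round(1))
cv2.imwrite("pics/crop.png",cv2.resize(im[110:300,250:480],None,fx=3.4,fy=3.1,interpolation=cv2.INTER_CUBIC))
E
```

```text
cap top 174 px [367.3 245.5] medz 107.1 [466.6 -70.3] [36.1 62.3] 12.608047485351562
plate 6348 px [354.1 217.2] medz 7.7 [523.8 -53.9] [232.1 148.7] 15.412853240966797
bar 338 px [342.1 165.5] medz 37.1 [636.9 -21.3] [ 14.7 113.9] 15.508550643920898
[[614.59607   31.570297]
 [645.0569   -78.20413 ]
 [659.25916  -74.2632  ]
 [628.79834   35.51123 ]]
box 1646 px [275.7 234.5] medz 53.5 [488.3 115.5] [97.2 72.7] 0.5603692531585693
coupling [[ 592.00822973 -230.18478321   61.        ]] table [[ 581.53581265 -219.08498744   28.        ]]
plate corners [[ 650.2   54.     8. ]
 [ 685.   -88.9    8. ]
 [ 428.4 -153.7    8. ]
 [ 395.8  -16.8    8. ]]
pliers [[ 727.8   47.8    8. ]
 [ 730.4   -6.1    8. ]
 [ 751.8 -100.9    8. ]
 [ 710.2 -100.4    8. ]]
```

View pics/crop.png

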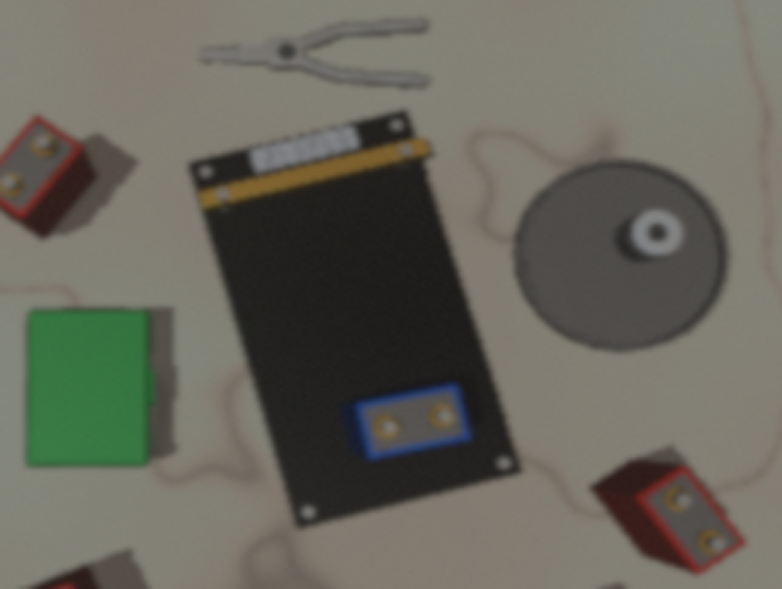

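The crop shows the blue block at crop (413,420) on the plate, studs up, and the bar across the top end. It's the only blue block, so it's the one meant. Estimates: rest yaw is about 15.3°, rest origin about (463,-72), and the capacitor top sits near the origin at z≈107. Next I'll align the tool with the rest, fingers partly closed.

Call:
drive_tool(deltas=[{"wz":-0.12,"hand":0.3},{"wz":-0.12,"hand":0.3},{"wz":-0.12,"hand":0.3},{"wz":-0.12,"hand":0.3},{"wz":-0.06,"hand":0.3}])

```text
invalid input at $.deltas[0]: expected keys tx, ty, tz, wx, wy, wz, hand
```

```bash
cat >> h.py <<'E'
A=np.radians(15.3); O=np.array([462.7,-72.4]); EX=np.array([np.cos(A),np.sin(A)]); EY=np.array([-EX[1],EX[0]])
def rest(p): q=np.array(p[:2])-O; return np.array([q@EX,q@EY]).round(1)
def show():
    from station import bot
    from scipy.spatial.transform import Rotation as Ro
    s=bot.read_state(); q=s['tcp_rot']; M=Ro.from_quat([q[1],q[2],q[3],q[0]]).as_matrix()
    print("t",round(s['t'],2),"pos",s['eef_pos'].round(1),"rest",rest(s['eef_pos']),"yaw tool x",np.degrees(np.arctan2(M[1,0],M[0,0])).round(1),"z",M[:,2].round(3),"j",s['joint_pos'].round(2),"gap",round(s['finger_gap'],1),"F",s['contact_force'].round(1),"Frest",(s['contact_force'][:2]@EX).round(1))
E
python3 -c "
from h import *
show()"
```

```text
t 0.1 pos [138.  532.1 208.7] rest [-153.6  668.8] yaw tool x 165.5 z [-0.    -0.001 -1.   ] j [ 1.32  0.09  0.18  1.66 -0.    1.57] gap 85.1 F [-0.  -0.5  0.9] Frest -0.2
```

Call:
drive_tool(deltas=[{"tx":0,"ty":0,"tz":0,"wx":0,"wy":0,"wz":-0.12,"hand":0.3},{"tx":0,"ty":0,"tz":0,"wx":0,"wy":0,"wz":-0.12,"hand":0.3},{"tx":0,"ty":0,"tz":0,"wx":0,"wy":0,"wz":-0.12,"hand":0.3},{"tx":0,"ty":0,"tz":0,"wx":0,"wy":0,"wz":-0.12,"hand":0.3},{"tx":0,"ty":0,"tz":0,"wx":0,"wy":0,"wz":-0.06,"hand":0.3}])

```text
t: 0.52
eef_pos: [137.8, 531.4, 206.5]
tcp_rot: [-0.001, -0.153, 0.988, -0.002]
contact_force: [0.1, -0.0, 0.4]
finger_gap: 29.9
```

```bash
python3 -c "
from h import *
show()"
```

```text
t 0.52 pos [137.8 531.4 206.5] rest [-154.   668.1] yaw tool x -162.4 z [-0.001 -0.005 -1.   ] j [ 1.32  0.09  0.17  1.66 -0.    1.01] gap 29.9 F [ 0.1 -0.   0.4] Frest 0.1
```

Call:
drive_tool(deltas=[{"tx":-0.6,"ty":-3.6,"tz":-0.05,"wx":0,"wy":0,"wz":0.02,"hand":0.3},{"tx":-0.6,"ty":-3.6,"tz":-0.05,"wx":0,"wy":0,"wz":0.02,"hand":0.3},{"tx":-0.6,"ty":-3.6,"tz":-0.05,"wx":0,"wy":0,"wz":0,"hand":0.3},{"tx":-0.6,"ty":-3.6,"tz":-0.05,"wx":0,"wy":0,"wz":0,"hand":0.3},{"tx":-0.6,"ty":-3.6,"tz":-0.05,"wx":0,"wy":0,"wz":0,"hand":0.3},{"tx":-0.6,"ty":-3.6,"tz":-0.05,"wx":0,"wy":0,"wz":0,"hand":0.3},{"tx":-0.6,"ty":-3.6,"tz":-0.05,"wx":0,"wy":0,"wz":0,"hand":0.3},{"tx":-0.6,"ty":-3.6,"tz":-0.05,"wx":0,"wy":0,"wz":0,"hand":0.3}])

```text
t: 1.18
eef_pos: [263.7, 261.1, 205.6]
tcp_rot: [-0.004, -0.14, 0.99, -0.006]
contact_force: [2.1, 0.2, 0.8]
finger_gap: 30.0
```

```bash
python3 -c "
from h import *
show()"
```

```text
t 1.18 pos [263.7 261.1 205.6] rest [-104.   374.2] yaw tool x -163.9 z [-0.006 -0.014 -1.   ] j [ 0.79 -0.32 -0.2   1.71 -0.01  0.5 ] gap 30.0 F [2.1 0.2 0.8] Frest 2.0
```

Call:
drive_tool(deltas=[{"tx":-0.5,"ty":-3.6,"tz":-0.05,"wx":0,"wy":0,"wz":0,"hand":0.3},{"tx":-0.5,"ty":-3.6,"tz":-0.05,"wx":0,"wy":0,"wz":0,"hand":0.3},{"tx":-0.5,"ty":-3.6,"tz":-0.05,"wx":0,"wy":0,"wz":0,"hand":0.3},{"tx":-0.5,"ty":-3.6,"tz":-0.05,"wx":0,"wy":0,"wz":0,"hand":0.3},{"tx":-0.5,"ty":-3.6,"tz":-0.05,"wx":0,"wy":0,"wz":0,"hand":0.3},{"tx":-0.5,"ty":-3.6,"tz":-0.05,"wx":0,"wy":0,"wz":0,"hand":0.3},{"tx":-0.5,"ty":-3.6,"tz":-0.05,"wx":0,"wy":0,"wz":0,"hand":0.3},{"tx":-0.5,"ty":-3.6,"tz":-0.05,"wx":0,"wy":0,"wz":0,"hand":0.3},{"tx":-0.5,"ty":-3.6,"tz":-0.05,"wx":0,"wy":0,"wz":0,"hand":0.3},{"tx":-0.4,"ty":-2,"tz":0,"wx":0,"wy":0,"wz":0,"hand":0.3},{"tx":0,"ty":0,"tz":0,"wx":0,"wy":0,"wz":0,"hand":0.3}])

```text
t: 2.1
eef_pos: [409.0, -78.5, 212.2]
tcp_rot: [-0.003, -0.138, 0.99, -0.007]
contact_force: [1.4, -0.2, -0.8]
finger_gap: 29.9
```

```bash
python3 -c "
from h import *
show()
from station import viewer
for n in ('wrist','top'):
    im,dp=viewer.grab_frame(n); cv2.imwrite(f'pics/{n}1.png',im)
"
```

```text
t 2.1 pos [409.  -78.5 212.2] rest [-53.4   8.3] yaw tool x -164.1 z [-0.004 -0.014 -1.   ] j [-0.18 -0.23 -0.11  1.68 -0.01 -0.46] gap 29.9 F [ 1.4 -0.2 -0.8] Frest 1.3
```

View pics/wrist1.png

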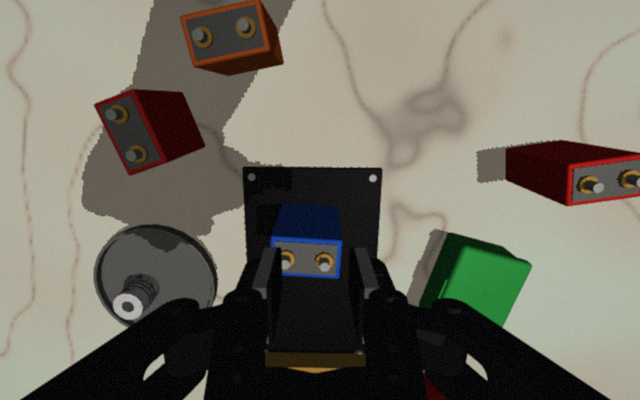

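View pics/top1.png

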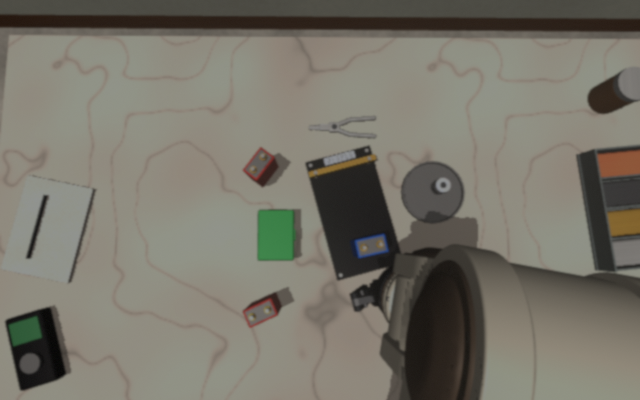

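In the wrist view, the capacitor's top runs from (272,238) to (341,277). The plate's back corners are at (244,168) and (381,168), and the bar's near edge is near row 352. I'll refine the capacitor pose from this view.

Run:
```python
from h import *
from station import viewer
c=viewer.camera_params('wrist'); im=cv2.imread('pics/wrist1.png')
o=-np.array(c['R']).T@c['t']; print("cam",o.round(1))
for n,uv,z in [("cap corners",[[272,237],[342,238],[340,278],[276,274]],108),("studs",[[287,261],[324,262]],122),("plate back",[[244,168],[381,168]],8),("bar near edge top",[[265,352],[366,352]],38)]:
    for p in ray(c,uv,z): print(n,p.round(1),rest(p))
cv2.imwrite('pics/w1c.png',cv2.resize(im[150:390,220:420],None,fx=2.5,fy=2.5,interpolation=cv2.INTER_CUBIC))
```

```text
cam [339.  -94.5 377.3]
cap corners [ 453.8 -101.7  108. ] [-16.3 -25.9]
cap corners [438.6 -46.1 108. ] [-16.3  31.7]
cap corners [474. -37. 108.] [20.2 31.2]
cap corners [485.6 -90.2 108. ] [ 17.4 -23.2]
studs [464.4 -84.8 122. ] [ -1.6 -12.4]
studs [457.  -56.3 122. ] [-1.2 17. ]
plate back [ 428.1 -152.2    8. ] [-54.4 -67.8]
plate back [387.7 -11.9   8. ] [-56.3  78.1]
bar near edge top [623.5 -76.9  38. ] [153.9 -46.8]
bar near edge top [590.7  34.2  38. ] [151.5  69. ]
```

View pics/w1c.png

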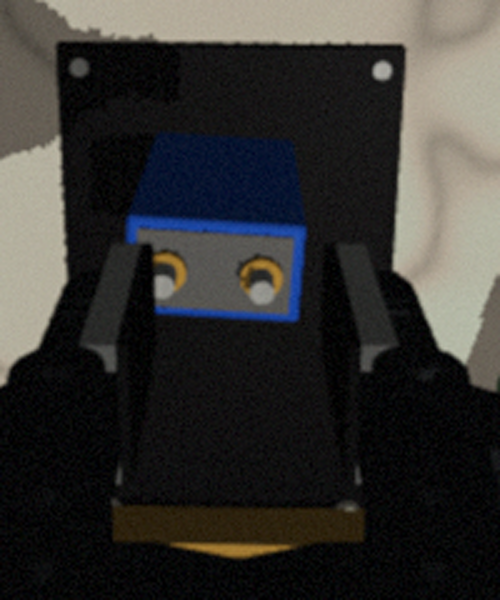

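Capacitor back face is at rest x≈-16, centre y≈+2.5, and yaw is square to the rest within about 1°. I'll centre on it and lower behind it.

Call:
drive_tool(deltas=[{"tx":0,"ty":-0.6,"tz":3,"wx":0,"wy":0,"wz":0,"hand":0.3},{"tx":0,"ty":0,"tz":3,"wx":0,"wy":0,"wz":0,"hand":0.3},{"tx":0,"ty":0,"tz":3,"wx":0,"wy":0,"wz":0,"hand":0.3},{"tx":0,"ty":0,"tz":2.5,"wx":0,"wy":0,"wz":0,"hand":0.3},{"tx":0,"ty":0,"tz":0,"wx":0,"wy":0,"wz":0,"hand":0.3}])

```text
t: 2.62
eef_pos: [408.4, -78.7, 95.0]
tcp_rot: [-0.001, -0.141, 0.99, -0.006]
contact_force: [-0.7, 1.7, -0.2]
finger_gap: 30.0
```

```bash
python3 -c "
from h import *
show()
from station import viewer
for n in ('scene',):
    im,dp=viewer.grab_frame(n); cv2.imwrite(f'pics/{n}2.png',cv2.resize(im[150:350,130:430],None,fx=2.6,fy=2.6))
"
```

```text
t 2.62 pos [408.4 -78.7  95. ] rest [-54.    8.2] yaw tool x -163.8 z [-0.001 -0.013 -1.   ] j [-0.18 -0.25 -0.36  1.46 -0.01 -0.46] gap 30.0 F [-0.7  1.7 -0.2] Frest -0.2
```

View pics/scene2.png

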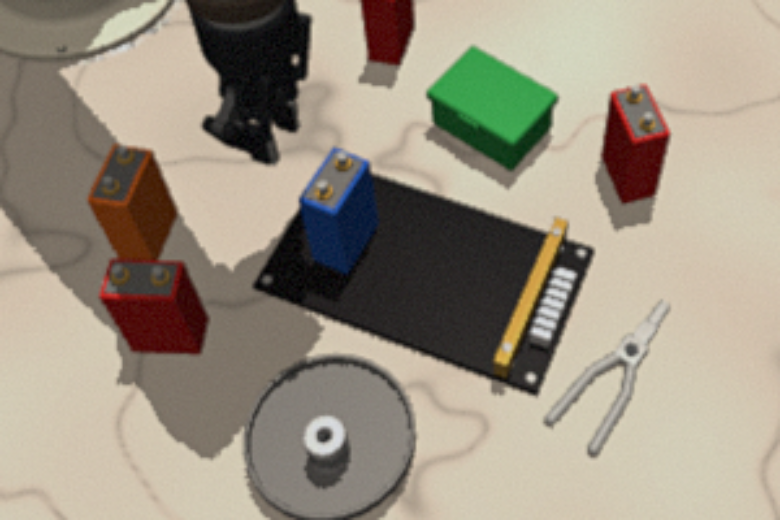

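The scene view shows the fingers behind the upright blue capacitor at (338,210). I'll correct the y offset, lower a little and approach.

Call:
drive_tool(deltas=[{"tx":0,"ty":-0.7,"tz":0.7,"wx":0,"wy":0,"wz":0,"hand":0.3},{"tx":-0.6,"ty":0,"tz":0,"wx":0,"wy":0,"wz":0,"hand":0.3},{"tx":-0.6,"ty":0,"tz":0,"wx":0,"wy":0,"wz":0,"hand":0.3},{"tx":0,"ty":0,"tz":0,"wx":0,"wy":0,"wz":0,"hand":0.3}])

```text
t: 3.0
eef_pos: [425.9, -81.1, 95.6]
tcp_rot: [0.003, -0.143, 0.99, -0.007]
contact_force: [0.2, -0.6, -0.2]
finger_gap: 30.0
```

```bash
python3 -c "
from h import *
show()"
```

```text
t 3.0 pos [425.9 -81.1  95.6] rest [-37.8   1.3] yaw tool x -163.6 z [ 0.008 -0.014 -1.   ] j [-0.18 -0.22 -0.33  1.45 -0.01 -0.47] gap 30.0 F [ 0.2 -0.6 -0.2] Frest 0.0
```

Call:
drive_tool(deltas=[{"tx":0,"ty":0,"tz":0.8,"wx":0,"wy":0,"wz":0.02,"hand":0.3},{"tx":-0.5,"ty":0,"tz":0,"wx":0,"wy":0,"wz":0,"hand":0.3},{"tx":-0.5,"ty":0,"tz":0,"wx":0,"wy":0,"wz":0,"hand":0.3},{"tx":-0.4,"ty":0,"tz":0,"wx":0,"wy":0,"wz":0,"hand":0.3},{"tx":-0.4,"ty":0,"tz":0,"wx":0,"wy":0,"wz":0,"hand":0.3}])

```text
t: 3.42
eef_pos: [446.5, -76.3, 89.4]
tcp_rot: [0.005, -0.132, 0.991, -0.008]
contact_force: [-0.3, 0.4, 0.6]
finger_gap: 30.0
```

```bash
python3 -c "
from h import *
show()
from station import viewer
for n in ('scene',):
    im,dp=viewer.grab_frame(n); cv2.imwrite(f'pics/{n}3.png',cv2.resize(im[150:350,130:430],None,fx=2.6,fy=2.6))
"
```

```text
t 3.42 pos [446.5 -76.3  89.4] rest [-16.7   0.6] yaw tool x -164.9 z [ 0.011 -0.014 -1.   ] j [-0.16 -0.17 -0.31  1.42 -0.01 -0.42] gap 30.0 F [-0.3  0.4  0.6] Frest -0.2
```

View pics/scene3.png

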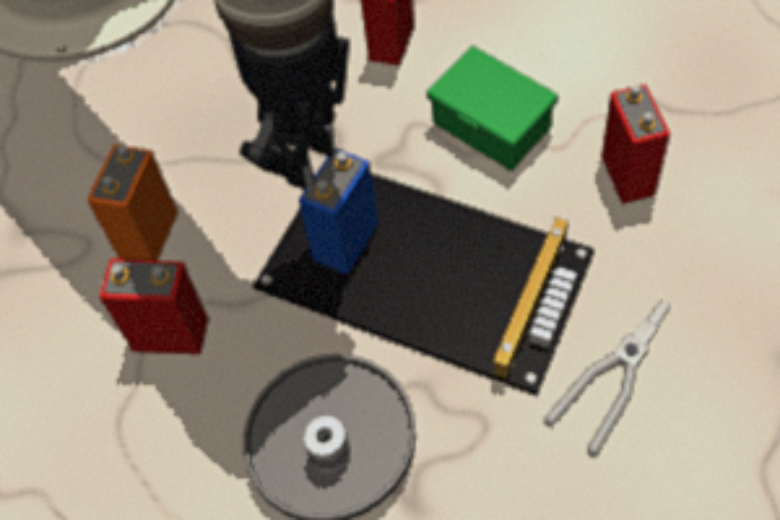

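Run:
```python
from h import *
from station import viewer
show()
c=viewer.camera_params('wrist')
im,dp=viewer.grab_frame('wrist'); cv2.imwrite('pics/w4.png',cv2.resize(im[130:390,200:440],None,fx=2.3,fy=2.3))
im,dp=viewer.grab_frame('scene'); c=viewer.camera_params('scene')
P=cloud(c,dp)
cv2.imwrite('pics/s4.png',cv2.resize(im[190:270,210:300],None,fx=7,fy=7,interpolation=cv2.INTER_CUBIC))
import pickle; d=pickle.load(open('d0.pkl','rb'))
for nm in('scene','top'):
    i,dd,cc=d[nm];h,s,v=cv2.split(cv2.cvtColor(i,cv2.COLOR_BGR2HSV)); Q=cloud(cc,dd)
    m=big((h>100)&(h<130)&(s>100)&(v>50)); q=Q[m]; r=np.array([rest(p) for p in q]); print(nm,"cap pts rest x",np.percentile(r[:,0],[2,50,98]),"y",np.percentile(r[:,1],[2,98]),"z",np.percentile(q[:,2],[2,98]).round())
    t=Q[(Q[...,2]>100)&(Q[...,2]<112)&(abs((Q[...,:2]-O)@EX)<45)&(abs((Q[...,:2]-O)@EY)<45)]; r=np.array([rest(p) for p in t]); print("top face",r.min(0),r.max(0),r.mean(0))
```

```text
t 3.47 pos [447.  -76.1  89.3] rest [-16.1   0.6] yaw tool x -164.9 z [ 0.011 -0.014 -1.   ] j [-0.16 -0.17 -0.31  1.42 -0.01 -0.42] gap 29.8 F [-1.3 -0.1 -0.6] Frest -1.3
scene cap pts rest x [-52.12  87.7  202.11] y [1292.89 1516.83] z [-198.  -64.]
top face [-15.7 -32. ] [23.9 29.5] [ 7.00139665 -4.38072626]
top cap pts rest x [-22.768   3.     22.5  ] y [-49.876  29.868] z [  5. 110.]
top face [-14.7 -31. ] [22.6 30.1] [4.00597015 0.2119403 ]
```

View pics/w4.png

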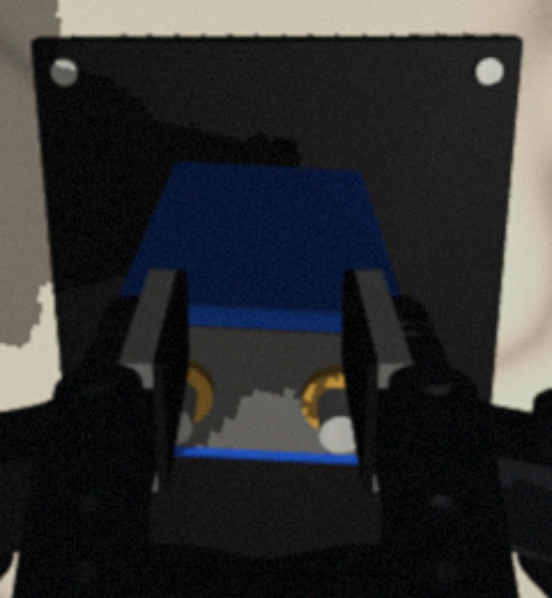

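View pics/s4.png

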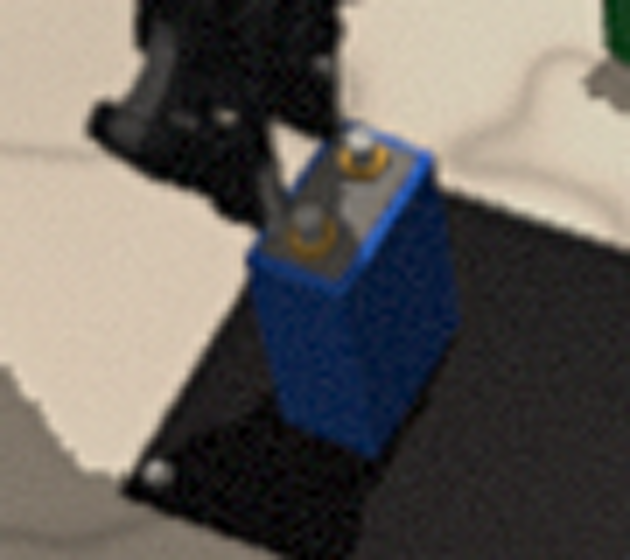

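Run:
```python
from h import *
from station import viewer
show()
c=viewer.camera_params('wrist')
for n,uv,z in [("rear top edge",[[285,264],[348,266]],108),("front edge",[[280,327],[354,330]],108),("stud R",[[345,318]],122),("rear bottom edge",[[276,201],[357,204]],8),("plate back",[[216,147],[425,147]],8),("pad tip back edges",[[266,248],[280,248],[350,248],[365,248]],92),("pad tip back",[[253,290],[265,290],[364,290],[377,290]],92)]:
    for p in ray(c,uv,z): print(n,p.round(1),rest(p))
```

```text
t 3.57 pos [446.2 -76.3  89.2] rest [-17.    0.6] yaw tool x -164.9 z [ 0.011 -0.014 -1.   ] j [-0.16 -0.17 -0.31  1.42 -0.01 -0.43] gap 29.6 F [ 0.3 -0.4 -0.3] Frest 0.2
rear top edge [450.3 -89.6 108. ] [-16.5 -13.3]
rear top edge [443.5 -61.6 108. ] [-15.7  15.4]
front edge [483.8 -84.  108. ] [ 17.3 -16.7]
front edge [475.6 -49.  108. ] [18.7 19.2]
stud R [461.1 -58.8 122. ] [ 2.  13.5]
rear bottom edge [ 454.9 -105.4    8. ] [-16.2 -29.8]
rear bottom edge [441.4 -47.8   8. ] [-14.   29.4]
plate back [ 427.6 -155.     8. ] [-55.7 -70.4]
plate back [389.3 -14.6   8. ] [-55.5  75.1]
pad tip back edges [ 452.6 -100.5   92. ] [-17.2 -24.4]
pad tip back edges [450.7 -93.7  92. ] [-17.2 -17.4]
pad tip back edges [441.3 -60.   92. ] [-17.3  17.6]
pad tip back edges [439.3 -52.8  92. ] [-17.4  25. ]
pad tip back [ 477.7 -101.7   92. ] [  6.7 -32.3]
pad tip back [476.  -95.7  92. ] [  6.7 -26. ]
pad tip back [462.1 -46.2  92. ] [ 6.3 25.4]
pad tip back [460.3 -39.8  92. ] [ 6.3 32.1]
```

Run:
```python
from h import *
from station import viewer
show()
c=viewer.camera_params('wrist')
im,dp=viewer.grab_frame('wrist'); P=cloud(c,dp); print("cam",(-np.array(c['R']).T@c['t']).round(1))
for u in (272,356):
  for v in range(238,300,5): print(u,v,im[v,u],dp[v,u].round(1),P[v,u].round(1),rest(P[v,u]))
```

```text
t 3.57 pos [446.2 -76.3  89.2] rest [-17.    0.6] yaw tool x -164.9 z [ 0.011 -0.014 -1.   ] j [-0.16 -0.17 -0.31  1.42 -0.01 -0.43] gap 29.6 F [ 0.3 -0.4 -0.3] Frest 0.2
cam [374.4 -93.5 253. ]
272 238 [49 19  8] 189.1 [452.7 -99.3  78.3] [-16.8 -23.3]
272 243 [49 20  2] 182.9 [452.5 -98.4  84.8] [-16.7 -22.4]
272 248 [48 48 51] 149.1 [440.  -97.  116.5] [-28.4 -17.7]
272 253 [52 52 49] 143.3 [439.4 -96.3 122.4] [-28.8 -16.9]
272 258 [45 46 48] 139.0 [439.2 -95.7 126.9] [-28.8 -16.3]
272 263 [34 33 34] 134.4 [438.9 -95.2 131.6] [-29.  -15.7]
272 268 [7 8 6] 132.1 [439.5 -94.6 134.2] [-28.3 -15.3]
272 273 [5 3 8] 127.5 [438.9 -94.1 138.9] [-28.7 -14.7]
272 278 [10 10  8] 124.3 [438.9 -93.7 142.3] [-28.6 -14.2]
272 283 [8 4 9] 123.0 [439.8 -93.2 144. ] [-27.6 -14.1]
272 288 [3 3 3] 123.5 [441.7 -92.8 144. ] [-25.6 -14.1]
272 293 [2 0 3] 123.8 [443.5 -92.3 144.3] [-23.8 -14.2]
272 298 [3 1 7] 122.9 [444.6 -91.9 145.6] [-22.6 -14. ]
356 238 [52 24 10] 193.8 [442.5 -54.7  73.1] [-14.8  22.4]
356 243 [48 18  0] 188.3 [443.1 -55.1  79.1] [-14.4  21.9]
356 248 [47 49 47] 148.5 [430.5 -62.7 116.5] [-28.5  17.9]
356 253 [44 44 43] 144.8 [431.  -62.9 120.5] [-28.1  17.5]
356 258 [14 17 19] 139.3 [430.7 -63.6 126.1] [-28.6  17. ]
356 263 [13 12  9] 134.5 [430.5 -64.1 131. ] [-28.9  16.5]
356 268 [14 14 14] 130.0 [430.3 -64.6 135.6] [-29.2  16. ]
356 273 [10  9  8] 127.4 [430.9 -64.7 138.5] [-28.7  15.8]
356 278 [11 13 11] 125.6 [431.7 -64.7 140.6] [-27.8  15.6]
356 283 [1 4 4] 126.0 [433.6 -64.1 140.8] [-25.9  15.7]
356 288 [9 6 3] 126.7 [435.6 -63.5 140.7] [-23.8  15.7]
356 293 [7 3 1] 125.5 [436.6 -63.4 142.3] [-22.8  15.6]
356 298 [0 1 0] 126.4 [438.7 -62.7 142. ] [-20.6  15.7]
```

Depth shows the pad tips at z≈116 while the TCP reads 89. The partly open fingers therefore stand about 27 mm short of the reported TCP and are over the capacitor's rear edge, not touching it. I'll back off, lower to the true height and re-check with depth.

Call:
drive_tool(deltas=[{"tx":1.5,"ty":0,"tz":0,"wx":0,"wy":0,"wz":0,"hand":0.3},{"tx":1.5,"ty":0,"tz":0,"wx":0,"wy":0,"wz":0,"hand":0.3},{"tx":0,"ty":0,"tz":1,"wx":0,"wy":0,"wz":0,"hand":0.3},{"tx":0,"ty":0,"tz":1.2,"wx":0,"wy":0,"wz":0,"hand":0.3},{"tx":0,"ty":0,"tz":0.6,"wx":0,"wy":0,"wz":0,"hand":0.3},{"tx":0,"ty":0,"tz":0,"wx":0,"wy":0,"wz":0,"hand":0.3}])

```text
t: 4.12
eef_pos: [416.9, -84.7, 58.2]
tcp_rot: [0.005, -0.132, 0.991, -0.008]
contact_force: [0.4, -0.0, 0.3]
finger_gap: 30.4
```

```bash
cat >> h.py <<'E'
def pads():
    from station import viewer
    show(); c=viewer.camera_params('wrist')
    im,dp=viewer.grab_frame('wrist'); P=cloud(c,dp)
    R=(P[...,:2]-O)@np.c_[EX,EY]
    for side in (slice(200,312),slice(328,440)):
        near=(dp>60)&(dp<155); near[:, :side.start]=0; near[:,side.stop:]=0; near[:200]=0; near[320:]=0
        v,u=np.nonzero(near); k=v<v.min()+3; print("tip row",v.min(),"cols",u[k].min(),u[k].max(),"z",np.median(P[v[k],u[k],2]).round(1),"rest",np.median(R[v[k],u[k]],axis=0).round(1))
    return im,dp,c
E
python3 - <<'E'
from h import *
im,dp,c=pads(); cv2.imwrite('pics/w5.png',cv2.resize(im[130:390,200:440],None,fx=2.3,fy=2.3))
from station import viewer
im,dp=viewer.grab_frame('scene');cv2.imwrite('pics/s5.png',cv2.resize(im[170:270,190:300],None,fx=6,fy=6,interpolation=cv2.INTER_CUBIC))
E
```

```text
t 4.12 pos [416.9 -84.7  58.2] rest [-47.4   0.2] yaw tool x -164.9 z [ 0.011 -0.014 -1.   ] j [-0.19 -0.23 -0.42  1.37 -0.01 -0.46] gap 30.4 F [ 0.4 -0.   0.3] Frest 0.4
tip row 247 cols 264 280 z 86.4 rest [-59.2 -18. ]
tip row 247 cols 349 365 z 85.5 rest [-58.9  17.8]
```

View pics/s5.png

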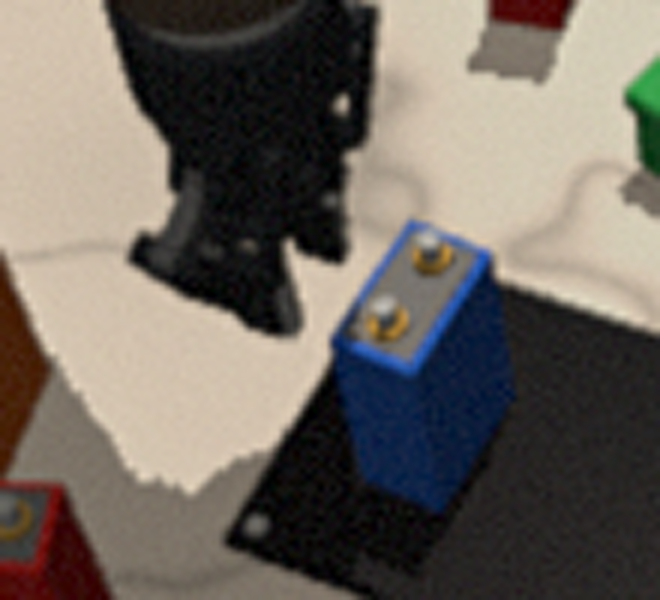

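View pics/w5.png

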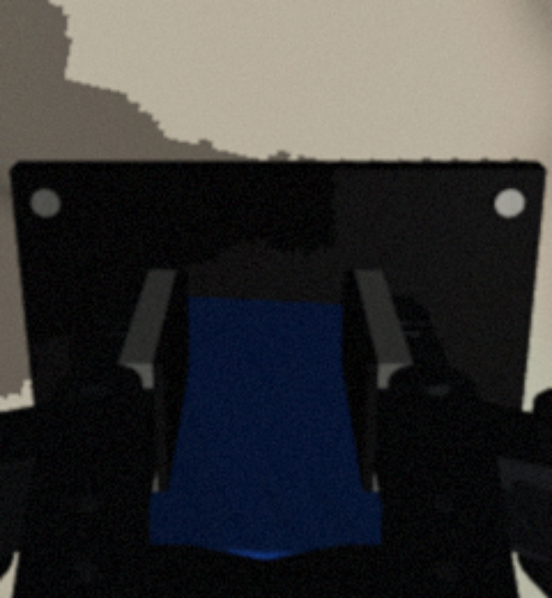

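The scene view now shows the fingertips behind the capacitor's upper back face, tips at z≈86. Pushing.

Call:
drive_tool(deltas=[{"tx":-0.5,"ty":0,"tz":0,"wx":0,"wy":0,"wz":0,"hand":0.3},{"tx":-0.5,"ty":0,"tz":0,"wx":0,"wy":0,"wz":0,"hand":0.3},{"tx":-0.5,"ty":0,"tz":0,"wx":0,"wy":0,"wz":0,"hand":0.3},{"tx":-0.4,"ty":0,"tz":0,"wx":0,"wy":0,"wz":0,"hand":0.3},{"tx":-0.4,"ty":0,"tz":0,"wx":0,"wy":0,"wz":0,"hand":0.3}])

```text
t: 4.63
eef_pos: [442.7, -78.1, 60.5]
tcp_rot: [0.006, -0.132, 0.991, -0.008]
contact_force: [-0.9, 0.1, 1.0]
finger_gap: 29.8
```

Run:
```python
from h import *
show()
from station import viewer
im,dp=viewer.grab_frame('scene');cv2.imwrite('pics/s6.png',cv2.resize(im[170:270,190:300],None,fx=6,fy=6,interpolation=cv2.INTER_CUBIC))
```

```text
t 4.63 pos [442.7 -78.1  60.5] rest [-20.8  -0.2] yaw tool x -164.9 z [ 0.013 -0.015 -1.   ] j [-0.17 -0.18 -0.37  1.37 -0.01 -0.43] gap 29.8 F [-0.9  0.1  1. ] Frest -0.8
```

View pics/s6.png

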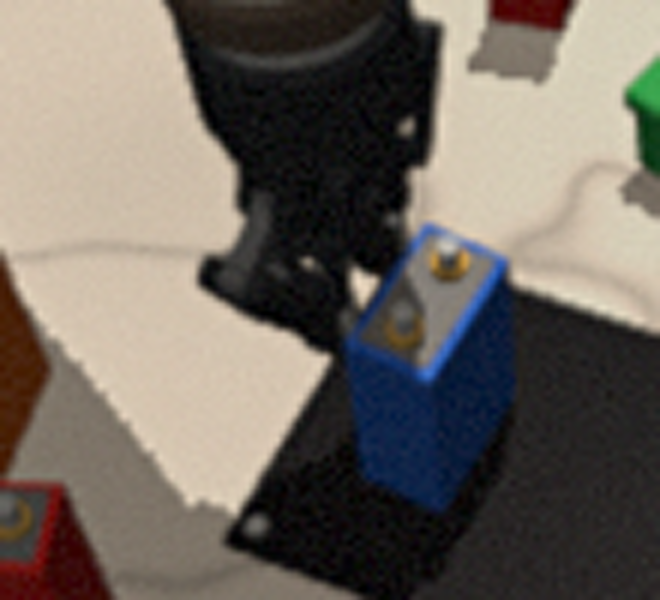

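The top has moved while the base stays put, so it is tipping, not sliding. Continuing.

Call:
drive_tool(deltas=[{"tx":-0.5,"ty":0,"tz":0,"wx":0,"wy":0,"wz":0,"hand":0.3},{"tx":-0.5,"ty":0,"tz":0,"wx":0,"wy":0,"wz":0,"hand":0.3},{"tx":-0.5,"ty":0,"tz":0,"wx":0,"wy":0,"wz":0,"hand":0.3}])

```text
t: 4.93
eef_pos: [459.0, -73.8, 60.7]
tcp_rot: [0.006, -0.132, 0.991, -0.008]
contact_force: [-0.0, -0.4, 0.7]
finger_gap: 29.9
```

Run:
```python
from h import *
show()
from station import viewer
im,dp=viewer.grab_frame('scene');cv2.imwrite('pics/s7.png',cv2.resize(im[170:270,190:300],None,fx=6,fy=6,interpolation=cv2.INTER_CUBIC))
```

```text
t 4.93 pos [459.  -73.8  60.7] rest [-4.  -0.3] yaw tool x -164.8 z [ 0.014 -0.015 -1.   ] j [-0.15 -0.14 -0.33  1.36 -0.01 -0.42] gap 29.9 F [-0.  -0.4  0.7] Frest -0.1
```

View pics/s7.png

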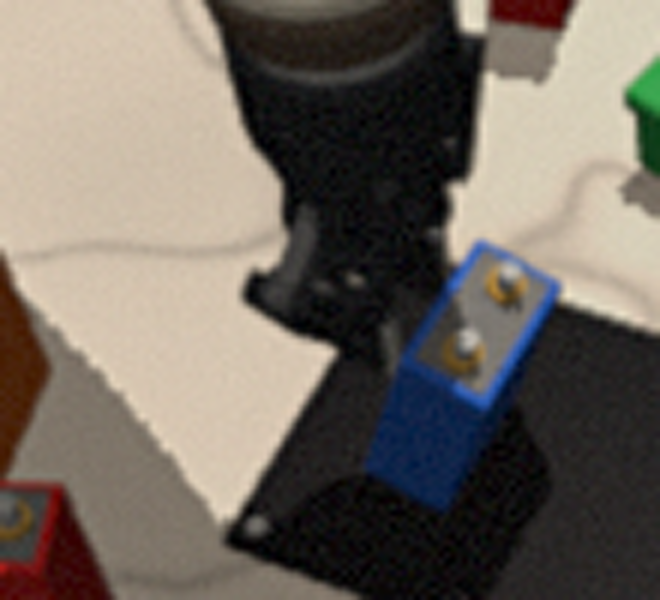

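It is tilted about 20–25° towards the bar, near balance. A bit more, then hold while it falls.

Call:
drive_tool(deltas=[{"tx":-0.5,"ty":0,"tz":0,"wx":0,"wy":0,"wz":0,"hand":0.3},{"tx":-0.4,"ty":0,"tz":0,"wx":0,"wy":0,"wz":0,"hand":0.3},{"tx":0,"ty":0,"tz":0,"wx":0,"wy":0,"wz":0,"hand":0.3},{"tx":0,"ty":0,"tz":0,"wx":0,"wy":0,"wz":0,"hand":0.3},{"tx":0,"ty":0,"tz":0,"wx":0,"wy":0,"wz":0,"hand":0.3},{"tx":0,"ty":0,"tz":0,"wx":0,"wy":0,"wz":0,"hand":0.3}])

```text
t: 5.48
eef_pos: [469.8, -70.7, 60.5]
tcp_rot: [0.006, -0.132, 0.991, -0.008]
contact_force: [0.2, 0.5, -0.5]
finger_gap: 29.7
```

Run:
```python
from h import *
show()
from station import viewer
im,dp=viewer.grab_frame('scene');cv2.imwrite('pics/s8.png',cv2.resize(im[170:310,190:390],None,fx=4,fy=4,interpolation=cv2.INTER_CUBIC))
im,dp=viewer.grab_frame('top');cv2.imwrite('pics/t8.png',cv2.resize(im[130:300,270:430],None,fx=3.5,fy=3.5,interpolation=cv2.INTER_CUBIC))
```

```text
t 5.48 pos [469.8 -70.7  60.5] rest [ 7.3 -0.2] yaw tool x -164.8 z [ 0.014 -0.014 -1.   ] j [-0.14 -0.11 -0.31  1.36 -0.01 -0.41] gap 29.7 F [ 0.2  0.5 -0.5] Frest 0.3
```

View pics/s8.png

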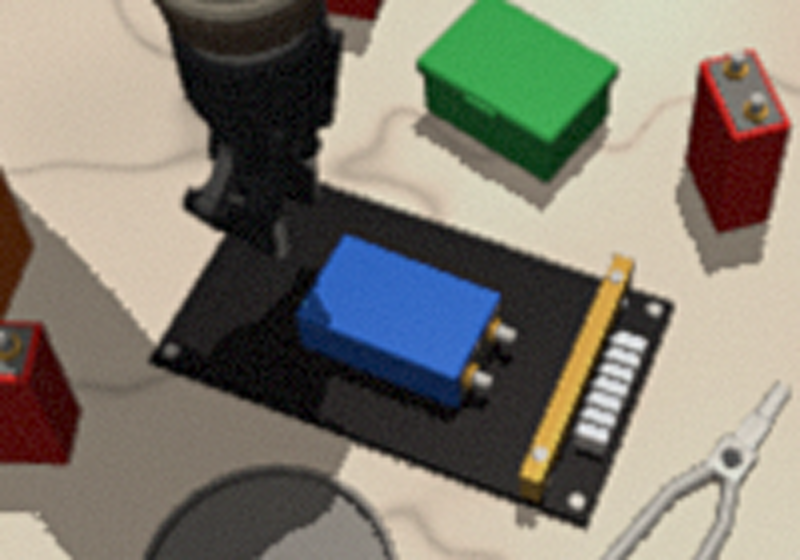

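View pics/t8.png

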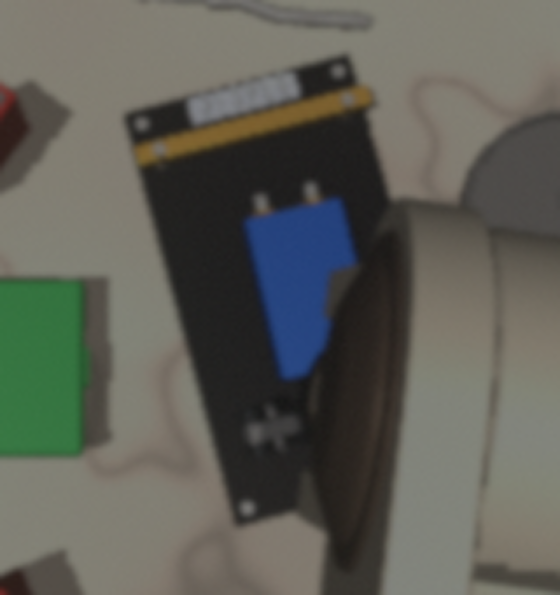

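It fell flat, studs towards the bar: in the scene crop the studs are at (505,335) and (482,380), about 45 mm short of the bar. Next I'll measure its pose, back off and lower behind it.

```bash
cat >> h.py <<'E'
def lying():
    from station import viewer
    im,dp=viewer.grab_frame('scene'); c=viewer.camera_params('scene'); P=cloud(c,dp)
    h,s,v=cv2.split(cv2.cvtColor(im,cv2.COLOR_BGR2HSV)); R=(P[...,:2]-O)@np.c_[EX,EY]
    m=(h>100)&(h<130)&(s>100)&(v>110); m[:180]=0; m[320:]=0; m[:,:200]=0; m[:,360:]=0
    m=big(m); q=cv2.findNonZero(m.astype(np.uint8)).reshape(-1,2); W=np.array([rest(p) for p in ray(c,q,44)]).astype(np.float32)
    r=cv2.minAreaRect(W); print("top face medz",np.median(P[m][:,2]).round(1),"rest box",np.round(cv2.boxPoints(r),1).tolist(),"size",np.round(r[1],1),"ang",round(r[2],1))
    b=(h>12)&(h<32)&(s>120)&(v>100); b[:200]=0;b[310:]=0;b[:,:310]=0;b[:,360:]=0
    b=big(b); q=cv2.findNonZero(b.astype(np.uint8)).reshape(-1,2); W=np.array([rest(p) for p in ray(c,q,38)]).astype(np.float32)
    r=cv2.minAreaRect(W);print("bar@38",np.round(cv2.boxPoints(r),1).tolist())
    return im
E
python3 -c "
from h import *
lying()"
```

```text
top face medz 44.5 rest box [[25.0, -32.5], [125.0999984741211, -35.79999923706055], [127.0999984741211, 24.799999237060547], [27.0, 28.100000381469727]] size [ 60.6 100.1] ang 88.1
bar@38 [[175.3000030517578, 76.69999694824219], [175.8000030517578, -72.9000015258789], [189.39999389648438, -72.9000015258789], [189.0, 76.69999694824219]]
```

Call:
drive_tool(deltas=[{"tx":1.5,"ty":0,"tz":0,"wx":0,"wy":0,"wz":0,"hand":0.3},{"tx":1.5,"ty":0,"tz":0,"wx":0,"wy":0,"wz":0,"hand":0.3},{"tx":0,"ty":0,"tz":1,"wx":0,"wy":0,"wz":0,"hand":0.3},{"tx":0,"ty":0,"tz":1,"wx":0,"wy":0,"wz":0,"hand":0.3},{"tx":0,"ty":0,"tz":1,"wx":0,"wy":0,"wz":0,"hand":0.3},{"tx":0,"ty":0,"tz":1,"wx":0,"wy":0,"wz":0,"hand":0.3},{"tx":0,"ty":0,"tz":0,"wx":0,"wy":0,"wz":0,"hand":0.3}])

```text
t: 6.22
eef_pos: [441.9, -79.3, 16.2]
tcp_rot: [0.007, -0.132, 0.991, -0.008]
contact_force: [0.4, -1.0, -0.8]
finger_gap: 29.8
```

Run:
```python
from h import *
im,dp,c=pads(); cv2.imwrite('pics/w9.png',cv2.resize(im[130:390,200:440],None,fx=2.3,fy=2.3))
im=lying(); cv2.imwrite('pics/s9.png',cv2.resize(im[170:310,190:390],None,fx=4,fy=4,interpolation=cv2.INTER_CUBIC))
```

```text
t 6.22 pos [441.9 -79.3  16.2] rest [-21.9  -1.1] yaw tool x -164.8 z [ 0.016 -0.015 -1.   ] j [-0.17 -0.16 -0.44  1.28 -0.01 -0.43] gap 29.8 F [ 0.4 -1.  -0.8] Frest 0.1
tip row 247 cols 264 280 z 43.7 rest [-33.6 -19.3]
tip row 247 cols 349 365 z 43.6 rest [-33.6  16.5]
top face medz 44.5 rest box [[25.100000381469727, -32.5], [125.19999694824219, -35.70000076293945], [127.0999984741211, 24.5], [27.0, 27.600000381469727]] size [ 60.2 100.2] ang 88.2
bar@38 [[175.39999389648438, 76.69999694824219], [175.6999969482422, -72.9000015258789], [189.3000030517578, -72.9000015258789], [189.0, 76.69999694824219]]
```

View pics/s9.png

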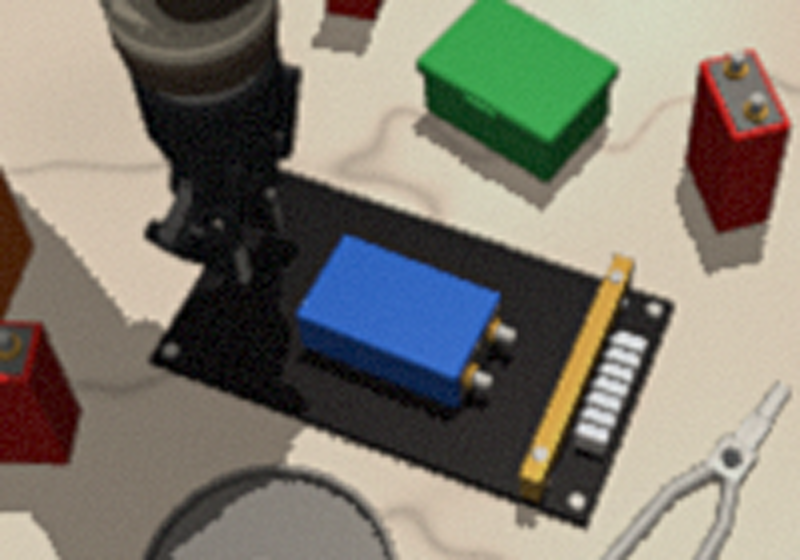

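The plate frame checks out: the bar's near face measures 175.5 and the lying top face z is 44.5. The capacitor spans x 25..126 with yaw about -1.9°, and the stud ends are about 35 mm from the bar. Pad tips are at z≈44, so I need about 20 mm more.

Call:
drive_tool(deltas=[{"tx":0,"ty":-0.2,"tz":0.8,"wx":0,"wy":0,"wz":0,"hand":0.3},{"tx":0,"ty":0,"tz":0.8,"wx":0,"wy":0,"wz":0,"hand":0.3},{"tx":0,"ty":0,"tz":0.4,"wx":0,"wy":0,"wz":0,"hand":0.3},{"tx":0,"ty":0,"tz":0,"wx":0,"wy":0,"wz":0,"hand":0.3}])

```text
t: 6.65
eef_pos: [444.7, -81.8, -3.2]
tcp_rot: [0.008, -0.132, 0.991, -0.009]
contact_force: [0.6, 0.2, -0.0]
finger_gap: 29.9
```

Run:
```python
from h import *
im,dp,c=pads(); cv2.imwrite('pics/w10.png',cv2.resize(im[130:390,200:440],None,fx=2.3,fy=2.3))
```

```text
t 6.65 pos [444.7 -81.8  -3.2] rest [-19.8  -4.3] yaw tool x -164.8 z [ 0.019 -0.015 -1.   ] j [-0.17 -0.15 -0.46  1.23 -0.01 -0.44] gap 29.9 F [ 0.6  0.2 -0. ] Frest 0.6
tip row 247 cols 264 280 z 24.5 rest [-31.7 -22.5]
tip row 247 cols 349 365 z 23.7 rest [-31.7  13.4]
```

View pics/w10.png

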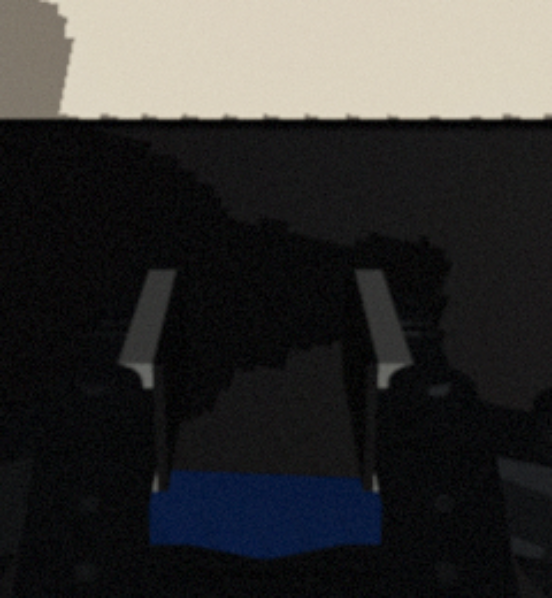

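Tips at z≈24, the capacitor's underside (blue) ahead of them. Advancing to contact.

Call:
drive_tool(deltas=[{"tx":-0.8,"ty":0.1,"tz":0.3,"wx":0,"wy":0,"wz":0,"hand":0.3},{"tx":-0.8,"ty":0,"tz":0,"wx":0,"wy":0,"wz":0,"hand":0.3},{"tx":-0.6,"ty":0,"tz":0,"wx":0,"wy":0,"wz":0,"hand":0.3},{"tx":-0.5,"ty":0,"tz":0,"wx":0,"wy":0,"wz":0,"hand":0.3},{"tx":-0.5,"ty":0,"tz":0,"wx":0,"wy":0,"wz":0,"hand":0.3},{"tx":-0.5,"ty":0,"tz":0,"wx":0,"wy":0,"wz":0,"hand":0.3},{"tx":-0.5,"ty":0,"tz":0,"wx":0,"wy":0,"wz":0,"hand":0.3}])

```text
t: 7.28
eef_pos: [489.0, -68.8, -4.9]
tcp_rot: [0.008, -0.132, 0.991, -0.009]
contact_force: [-2.9, -0.8, 1.5]
finger_gap: 29.8
```

Run:
```python
from h import *
im,dp,c=pads()
im=lying(); cv2.imwrite('pics/s11.png',cv2.resize(im[170:310,190:390],None,fx=4,fy=4,interpolation=cv2.INTER_CUBIC))
```

```text
t 7.28 pos [489.  -68.8  -4.9] rest [26.4 -3.5] yaw tool x -164.8 z [ 0.019 -0.016 -1.   ] j [-0.13 -0.04 -0.37  1.22 -0.01 -0.4 ] gap 29.8 F [-2.9 -0.8  1.5] Frest -3.0
tip row 247 cols 264 280 z 23.0 rest [ 14.5 -21.7]
tip row 247 cols 349 365 z 22.0 rest [14.7 14.2]
top face medz 44.6 rest box [[39.79999923706055, -32.20000076293945], [139.1999969482422, -32.400001525878906], [139.3000030517578, 28.0], [39.900001525878906, 28.200000762939453]] size [60.4 99.4] ang 89.9
bar@38 [[175.39999389648438, 76.69999694824219], [175.6999969482422, -72.9000015258789], [189.3000030517578, -72.9000015258789], [189.0, 76.69999694824219]]
```

View pics/s11.png

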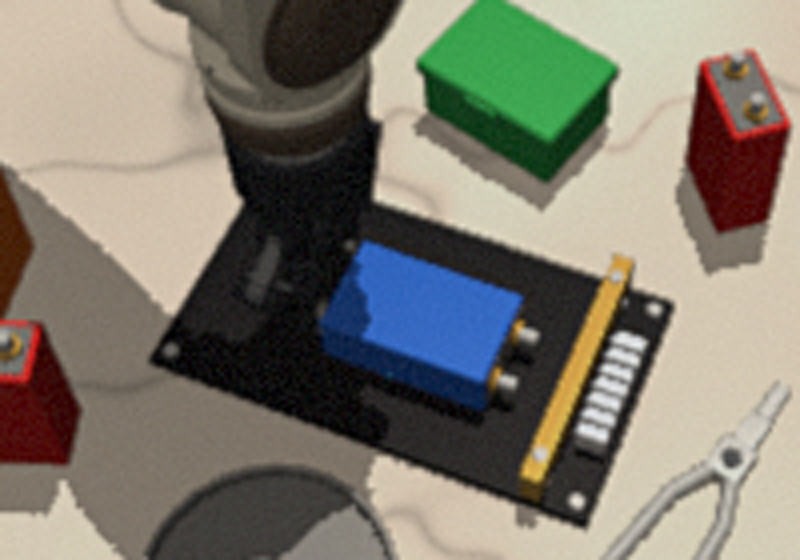

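It slides at about 3 N, flat and squared to the bar. About 22 mm remain.

Call:
drive_tool(deltas=[{"tx":-0.5,"ty":0,"tz":0,"wx":0,"wy":0,"wz":0,"hand":0.3},{"tx":-0.4,"ty":0,"tz":0,"wx":0,"wy":0,"wz":0,"hand":0.3},{"tx":-0.4,"ty":0,"tz":0,"wx":0,"wy":0,"wz":0,"hand":0.3},{"tx":-0.3,"ty":0,"tz":0,"wx":0,"wy":0,"wz":0,"hand":0.3}])

```text
t: 7.72
eef_pos: [505.1, -64.4, -4.8]
tcp_rot: [0.008, -0.132, 0.991, -0.009]
contact_force: [-2.9, -0.3, 0.2]
finger_gap: 29.9
```

Run:
```python
from h import *
show(); lying()
```

```text
t 7.72 pos [505.1 -64.4  -4.8] rest [43.1 -3.4] yaw tool x -164.8 z [ 0.018 -0.016 -1.   ] j [-0.12 -0.01 -0.34  1.22 -0.01 -0.38] gap 29.9 F [-2.9 -0.3  0.2] Frest -2.9
top face medz 44.6 rest box [[55.20000076293945, 28.299999237060547], [55.20000076293945, -32.400001525878906], [154.89999389648438, -32.400001525878906], [154.89999389648438, 28.299999237060547]] size [99.7 60.7] ang -0.0
bar@38 [[175.39999389648438, 76.69999694824219], [175.6999969482422, -72.9000015258789], [189.3000030517578, -72.9000015258789], [189.0, 76.69999694824219]]
```

Stud ends are at about 169, roughly 6 mm short. Continuing in small rows until the force rises.

Call:
drive_tool(deltas=[{"tx":-0.25,"ty":0,"tz":0,"wx":0,"wy":0,"wz":0,"hand":0.3},{"tx":-0.25,"ty":0,"tz":0,"wx":0,"wy":0,"wz":0,"hand":0.3}])

```text
t: 7.93
eef_pos: [510.5, -62.9, -4.8]
tcp_rot: [0.008, -0.132, 0.991, -0.009]
contact_force: [-1.5, 0.4, 0.3]
finger_gap: 29.8
```

Call:
drive_tool(deltas=[{"tx":-0.2,"ty":0,"tz":0,"wx":0,"wy":0,"wz":0,"hand":0.3}])

```text
t: 8.02
eef_pos: [512.6, -62.3, -4.8]
tcp_rot: [0.008, -0.132, 0.991, -0.009]
contact_force: [-2.8, -0.5, 0.8]
finger_gap: 30.3
```

Run:
```python
from h import *
show(); lying()
```

```text
t 8.02 pos [512.6 -62.3  -4.8] rest [50.8 -3.5] yaw tool x -164.8 z [ 0.018 -0.016 -1.   ] j [-0.11  0.01 -0.32  1.22 -0.01 -0.38] gap 30.3 F [-2.8 -0.5  0.8] Frest -2.8
top face medz 44.6 rest box [[62.599998474121094, -32.20000076293945], [162.60000610351562, -32.400001525878906], [162.6999969482422, 28.200000762939453], [62.70000076293945, 28.399999618530273]] size [ 60.6 100. ] ang 89.9
bar@38 [[175.39999389648438, 76.69999694824219], [175.6999969482422, -72.9000015258789], [189.3000030517578, -72.9000015258789], [189.0, 76.69999694824219]]
```

Call:
drive_tool(deltas=[{"tx":-0.2,"ty":0,"tz":0,"wx":0,"wy":0,"wz":0,"hand":0.3}])

```text
t: 8.15
eef_pos: [512.7, -62.3, -4.8]
tcp_rot: [0.006, -0.132, 0.991, -0.009]
contact_force: [-21.8, -5.5, 15.5]
finger_gap: 29.7
```

Call:
drive_tool(deltas=[{"tx":-0.2,"ty":0,"tz":0,"wx":0,"wy":0,"wz":0,"hand":0.3}])

```text
t: 8.23
eef_pos: [512.5, -62.4, -4.7]
tcp_rot: [0.004, -0.132, 0.991, -0.01]
contact_force: [-15.8, -4.7, 11.1]
finger_gap: 29.6
```

Run:
```python
from h import *
show(); im=lying(); cv2.imwrite('pics/s12.png',cv2.resize(im[210:310,260:370],None,fx=6,fy=6,interpolation=cv2.INTER_CUBIC))
```

```text
t 8.23 pos [512.5 -62.4  -4.7] rest [50.7 -3.5] yaw tool x -164.9 z [ 0.01  -0.019 -1.   ] j [-0.11  0.02 -0.31  1.23 -0.02 -0.38] gap 29.6 F [-15.8  -4.7  11.1] Frest -16.5
top face medz 44.6 rest box [[63.599998474121094, -32.20000076293945], [162.6999969482422, -32.400001525878906], [162.8000030517578, 28.200000762939453], [63.70000076293945, 28.399999618530273]] size [60.6 99.1] ang 89.9
bar@38 [[175.39999389648438, 76.69999694824219], [175.6999969482422, -72.9000015258789], [189.3000030517578, -72.9000015258789], [189.0, 76.69999694824219]]
```

View pics/s12.png

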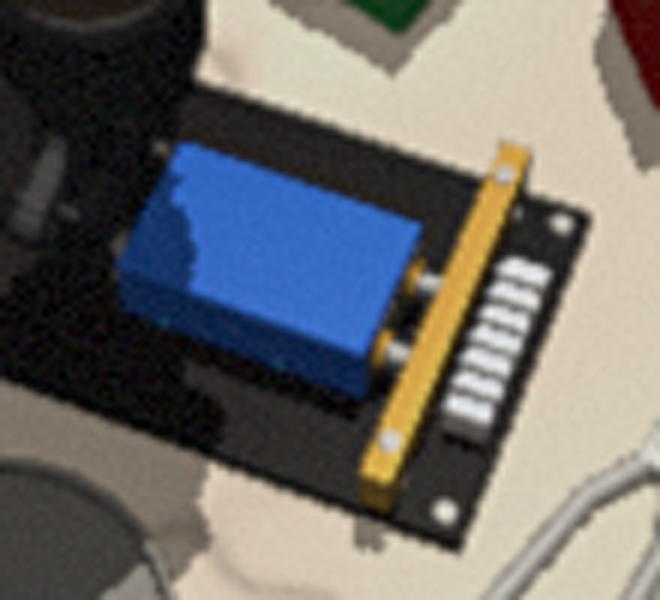

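The force jumped to about 20 N with no further motion. Both studs, at crop (430,283) and (398,352), meet the bar. Backing off straight, then up.

Call:
drive_tool(deltas=[{"tx":0.3,"ty":0,"tz":0,"wx":0,"wy":0,"wz":0,"hand":0.3},{"tx":0.8,"ty":0,"tz":0,"wx":0,"wy":0,"wz":0,"hand":0.3},{"tx":1.5,"ty":0,"tz":0,"wx":0,"wy":0,"wz":0,"hand":0.3},{"tx":2,"ty":0,"tz":0,"wx":0,"wy":0,"wz":0,"hand":0.3},{"tx":1,"ty":0,"tz":-2,"wx":0,"wy":0,"wz":0,"hand":0.3},{"tx":0,"ty":0,"tz":-3,"wx":0,"wy":0,"wz":0,"hand":0.3},{"tx":0,"ty":0,"tz":-3,"wx":0,"wy":0,"wz":0,"hand":0.3},{"tx":0,"ty":0,"tz":-3,"wx":0,"wy":0,"wz":0,"hand":0.3},{"tx":0,"ty":0,"tz":0,"wx":0,"wy":0,"wz":0,"hand":0.3}])

```text
t: 9.03
eef_pos: [452.6, -75.4, 108.0]
tcp_rot: [0.005, -0.132, 0.991, -0.009]
contact_force: [0.9, 0.0, 0.3]
finger_gap: 30.2
```

Run:
```python
from h import *
show(); im=lying(); cv2.imwrite('pics/s13.png',cv2.resize(im[210:310,260:370],None,fx=6,fy=6,interpolation=cv2.INTER_CUBIC))
from station import viewer
im,dp=viewer.grab_frame('top');cv2.imwrite('pics/t13.png',cv2.resize(im[100:300,240:480],None,fx=3,fy=3,interpolation=cv2.INTER_CUBIC))
```

```text
t 9.03 pos [452.6 -75.4 108. ] rest [-10.6  -0.2] yaw tool x -164.8 z [ 0.012 -0.016 -1.   ] j [-0.16 -0.16 -0.26  1.46 -0.01 -0.42] gap 30.2 F [0.9 0.  0.3] Frest 0.9
top face medz 44.7 rest box [[62.29999923706055, 28.0], [62.400001525878906, -32.599998474121094], [162.6999969482422, -32.400001525878906], [162.60000610351562, 28.200000762939453]] size [100.3  60.6] ang 0.1
bar@38 [[175.5, 76.69999694824219], [175.6999969482422, -72.9000015258789], [189.1999969482422, -72.9000015258789], [189.0, 76.69999694824219]]
```

View pics/s13.png

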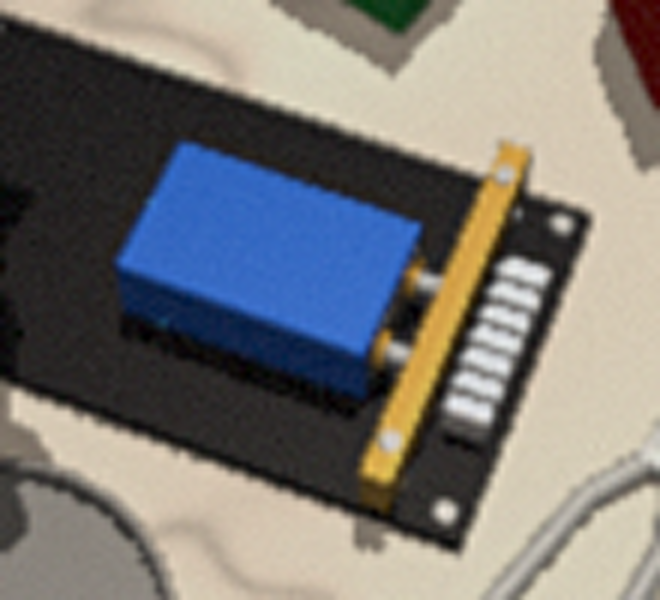

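View pics/t13.png

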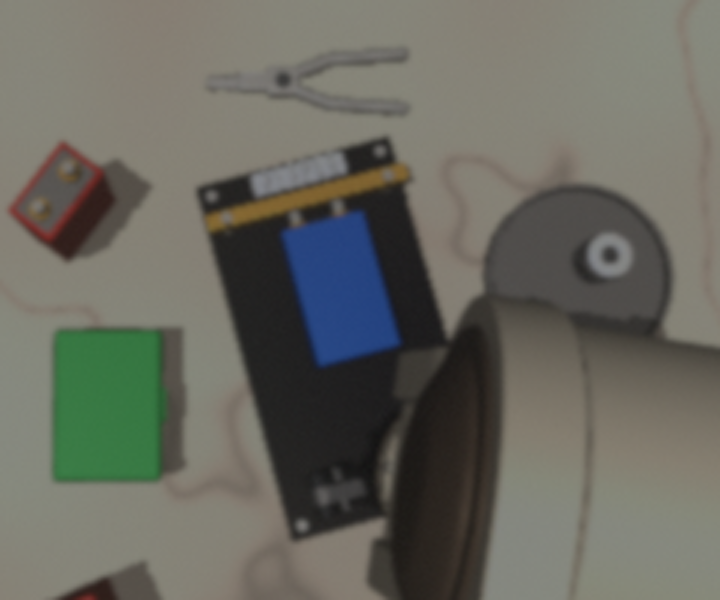

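The capacitor stays flat, both studs at the bar (top view crop (296,218) and (338,206)). Pliers, box and coupling look unmoved, and the gripper is clear. Handing in.

```bash
python3 -c "
from station import order
print(order.job_done())"
```

```text
the job is handed in; nothing more can be done
None
```

The blue capacitor was tipped over with the fingertips and then pushed along the plate, lying flat, until both studs met the bar. It was never pinched or lifted. The job was handed in at about 9 s; no verdict is reported.

**Last checks:**
- **Flat and square:** its top face is at z ≈ 44.7 mm (44 expected when lying flat), and it is square to the bar within about 0.1°.
- **At the bar:** the block's front face is at rest x ≈ 162.6, which puts the stud ends at about 176.6 against a bar face measured at 175.5. The 1 mm overlap is within calibration error. When the studs met the bar, the push force jumped from about 3 N to about 20 N and motion stopped. The stud ends lie at y ≈ -18 and +14, well within the bar's width.
- **Robot clear:** after backing off and up, no contact force beyond noise.
- **Other objects:** the pliers, coupling and box look unmoved in the pictures; I did not measure them again.

**One disagreement:** with the fingers partly open, the depth picture put the pad tips about 27 mm short of the reported tool tip. My first approach therefore passed over the capacitor's rear edge without touching it. I backed off and used the measured tip height from then on.

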